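Tip the castings tray into the polishing machine's hopper

ROBOT

A 6-joint arm with a two-finger parallel gripper is mounted at the origin on the work surface. World frame = base frame: x ahead of the robot, y to its left, z up, the work surface at z = 0. Lengths are in m, angles in degrees, forces in N, time in s.
With the tool pointing down it reaches from about 0.3 to 0.75 m from the base axis. Payload 8.5 kg.
Tool frame: the origin (TCP) lies on the centre line of the jaws, within the pads' length; the fingertips stand 25 mm ahead of it and the grasp point (between the pads) lies 6 mm ahead of it; z points along the fingers, y is the line along which they close (so a half turn about z gives the same grasp; the last joint's range is limited). The gripper opens to 85 mm and grips with 20 to 120 N. Pads are 22 mm wide; open, the fingers measure 114 mm over their backs; the gripper's body (76 mm by 85 mm) begins 54 mm behind the grasp point. The pads swing forward as they close: fully open they stand 13 mm farther back than shut.
Start: joints at [-86.591, 21.807, 74.336, -0, 83.858, -12.336], TCP at [0.149, -0.529, 0.256] pointing down, gripper open.
Joint ranges: [-178.18, 178.18], [-50.72, 133.34], [12.68, 142.11], [-81.47, 261.47], [9.98, 163.14], [-165.26, 165.26]. Speed limits (degrees/s): [136.94, 136.94, 180, 180, 180, 180].

INTERFACE

Orientations are given as a 3x3 rotation matrix whose columns are the frame's x, y, z axes.
In Python, from rig import telemetry, optics, env gives the robot as it stands.
- The arm moves only by the tool send_rows, never from a script. Its argument "deltas" is a list that holds one entry, the list of rows, each a list of 7 numbers: the shift along the tool's x, y, z in m, then the turn, a rotation vector about the tool's x, y, z in rad, then the opening, from -1 (shut) to 1 (fully open), so that 0 is half open. In form: [[[x, y, z, ax, ay, az, grip], ...]]. A call has 1 to 12 rows; each row shifts and turns the commanded pose from where the row before left it, along the tool's axes as they then stand; what a row does not reach is not made up. A row lasts 1/8 s, in which the tool goes at most 62.5 mm and 10.7 degrees, less where a joint would pass 70% of its speed; a pose out of reach is approached as far as the arm can. A call is refused whole if a number of a shift passes 0.0625 or a number of a turn 0.188, either way. A call with a gripper value outside its range is refused whole. The fingers move at their own pace and stop on an object; "squeeze" is the grip in N (left out, the last holds). Time passes only in rows, so rows that do not move let the fingers close. It gives the time, the measured TCP pose, the force, the opening and the grip force at its end, in the units of the state.
- telemetry.observe(): the state, without advancing time (a new reading comes with each control period).
- optics.get_image(name): name is "scene" or "top" or "wrist"; returns a dict with "image" (480x640x3 uint8, red, green, blue), "range_z" (480x640 float32, m along the optical axis (not along the pixel's ray), 0 where there is no reading), "K" (3x3 intrinsics, pixels), "k1" (the pictures are not rectified: a ray, as slopes to the right and down, at radius r is drawn at 1 + k1 r^2 times it, then the intrinsics apply), "rvec" (rotation vector, rad) and "tvec" (3), from world to camera coordinates, as OpenCV has them; the wrist camera has in their place "hand_eye" (4x4, takes a point from camera to tool coordinates, whose origin is the TCP and whose axes are the flange's). Camera axes: x right, y down, z forward; pixel columns grow to the right and rows downward; lengths in m; the calibration is good to about 2 mm. A picture is of the moment at which its call begins: read the wrist's pose just before it.
- env.close_job(): hands the job in; it is judged then, once.
The state is a dict: "time_s": time; "q": joint angles; "qvel": joint speeds; "joint_efforts": joint torques, N m; "position": TCP position; "tool_rot": TCP orientation; "ft_force": force on the tool from outside, world axes, zero at the start; "wrist_torque": the same for the moment, N m; "grip_width": finger opening in m; "gripper_force": force on a finger pad.
Only numpy, scipy, OpenCV 4.12 (cv2) and the standard library are available. Lean on these libraries where they do the work, as an engineer would, in place of code of your own. Each camera call takes 0.05 s, during which the arm holds its last target. There are 200 camera calls.

TASK

Pick up the aluminium tray, which has a wooden handle, and tip all six castings out of it into the hopper of the blue polishing machine, with none spilled on the bench. Then put the empty tray back on the green mat, standing flat on its base. Leave the pot of files, the glass jar and the steel block where they are.

Things in the scene. Friction and masses are not known exactly. Their poses are not given: they have to be found in the camera images.
- tray: loose aluminium sorting tray, 160 mm (its x) by 116 mm (its y, 126 mm over the handle's uprights), 0.19 to 0.31 kg empty; origin at the centre of its underside, z up. Floor and walls are 4 mm thick; walls 34 mm high on three sides; its -x end is open, for pouring, so carry it level. A wooden handle bar bridges the tray's middle from side to side along its y
- tray_handle (a point): centre of the tray's handle bar, 80 mm straight above the tray's origin; same axes as the tray. The bar is 12 mm thick along the tray's x, 16 mm high and 116 mm long along its y (about 110 mm clear between the flat uprights at its ends); free space on both sides for the fingers, 68 mm clear below it to the tray's floor
- tray_lip (a point): middle of the floor's upper edge at the open pouring end, at (-80, 0, 4) mm in the tray's frame
- casting0: one of six chunky castings in the tray: a brass barrel-shaped bead blank, 23 mm across, 20 mm tall, built standing, 45 g; origin at the centre of its underside as built (it may lie any way up later). It slides off the tray's open end once that end is tilted 26 to 35 degrees down; 45 to 55 empties the tray with certainty
- casting1: one of six chunky castings in the tray: a copper cushion-shaped block, 22 x 18 x 15 mm, 45 g; origin at the centre of its underside as built (it may lie any way up later). It slides off the tray's open end once that end is tilted 26 to 35 degrees down; 45 to 55 empties the tray with certainty
- casting2: one of six chunky castings in the tray: a brass barrel-shaped bead blank, 23 mm across, 20 mm tall, built standing, 45 g; origin at the centre of its underside as built (it may lie any way up later). It slides off the tray's open end once that end is tilted 26 to 35 degrees down; 45 to 55 empties the tray with certainty
- casting3: one of six chunky castings in the tray: a copper cushion-shaped block, 22 x 18 x 15 mm, 45 g; origin at the centre of its underside as built (it may lie any way up later). It slides off the tray's open end once that end is tilted 26 to 35 degrees down; 45 to 55 empties the tray with certainty
- casting4: one of six chunky castings in the tray: a brass barrel-shaped bead blank, 23 mm across, 20 mm tall, built standing, 45 g; origin at the centre of its underside as built (it may lie any way up later). It slides off the tray's open end once that end is tilted 26 to 35 degrees down; 45 to 55 empties the tray with certainty
- casting5: one of six chunky castings in the tray: a copper cushion-shaped block, 22 x 18 x 15 mm, 45 g; origin at the centre of its underside as built (it may lie any way up later). It slides off the tray's open end once that end is tilted 26 to 35 degrees down; 45 to 55 empties the tray with certainty
- hopper: fixed polishing machine: blue base 190 mm square, on it a square steel funnel hopper open upward. Origin at the centre of its underside on the bench, z up, axes parallel to its sides. Mouth 220 mm square, rim 174 mm above the bench; walls slope in to a 130 mm square well with its floor 75 mm above the bench. It stands on the robot's left or right, the mat on the other side
- hopper_mouth (a point): centre of the hopper's mouth, at rim height, 174 mm above the bench
- mat: fixed green mat, 240 mm (its x) by 190 mm (its y), 3 mm thick; origin at the centre of its underside on the bench. The tray stands on it at the start
- file_pot: bystander: terracotta pot of files, 68 mm across, 85 mm tall, the files up to 160 mm; origin at the centre of its underside
- jar: bystander: glass jar with a red cap, 54 mm across, 75 mm tall; origin at the centre of its underside
- bench_block: bystander: flat steel block, 60 x 60 x 22 mm; origin at the centre of its underside
There are look-alikes about, which are no part of the job. Of the things that look like the tray, take the one that is farthest to the robot's right at the start.

How it is judged (in metres and radians):
On the way:
1. the tray is tipped (more than 0.4 rad) above the hopper (angle between tray's own z axis and vertical above 0.4 rad and horizontal distance between tray and hopper below 0.2 m and height (world z) of tray_lip above 0.1 m), for 0.1 s.
At the end, for the whole second after the job is handed in: All six castings lie at rest inside the hopper (within 105 mm of its centre along each side, origin 60 to 155 mm above the bench), and the tray stands at rest and upright (within 0.1 rad) on the mat, its centre within 70 mm of the mat's centre (x of casting0 in the frame of hopper between -0.105 and 0.105 m and y of casting0 in the frame of hopper between -0.105 and 0.105 m and z of casting0 in the frame of hopper between 0.06 and 0.155 m and linear speed of each of casting0, casting1, casting2, casting3, casting4, casting5, tray below 0.03 m/s and x of casting1 in the frame of hopper between -0.105 and 0.105 m and y of casting1 in the frame of hopper between -0.105 and 0.105 m and z of casting1 in the frame of hopper between 0.06 and 0.155 m and x of casting2 in the frame of hopper between -0.105 and 0.105 m and y of casting2 in the frame of hopper between -0.105 and 0.105 m and z of casting2 in the frame of hopper between 0.06 and 0.155 m and x of casting3 in the frame of hopper between -0.105 and 0.105 m and y of casting3 in the frame of hopper between -0.105 and 0.105 m and z of casting3 in the frame of hopper between 0.06 and 0.155 m and x of casting4 in the frame of hopper between -0.105 and 0.105 m and y of casting4 in the frame of hopper between -0.105 and 0.105 m and z of casting4 in the frame of hopper between 0.06 and 0.155 m and x of casting5 in the frame of hopper between -0.105 and 0.105 m and y of casting5 in the frame of hopper between -0.105 and 0.105 m and z of casting5 in the frame of hopper between 0.06 and 0.155 m and horizontal distance between tray and mat below 0.07 m and angle between tray's own z axis and vertical below 0.1 rad and z of tray in the frame of mat below 0.01 m); the robot touches nothing.
It fails at once if the pot of files is moved more than 40 mm or tipped over (distance of file_pot from where it was at the start of the episode above 0.04 m or angle between file_pot's own z axis and vertical above 0.5 rad).
It fails at once if the glass jar is moved more than 40 mm or tipped over (distance of jar from where it was at the start of the episode above 0.04 m or angle between jar's own z axis and vertical above 0.5 rad).
It fails at once if the steel bench block is moved more than 40 mm or tipped over (distance of bench_block from where it was at the start of the episode above 0.04 m or angle between bench_block's own z axis and vertical above 0.5 rad).
It also fails if it takes over 64 s, if anything falls off the work surface, if the arm or the gripper's body presses on something with over 40 N, if the wrist force passes 120 N, or if a joint passes its speed limit or range.

## Working session

There is one attempt and no reset: what is moved stays moved. The work goes in short steps, Python scripts to look and compute and a tool call to move; the robot and the scene stay as the last step left them, time stands still between calls to the robot, and variables do not carry over. Pictures are saved under pics/ and viewed, at most 10 in all, crops included, and the job is handed in when it is done.

Besides the shell and the picture viewer there is one more tool, called after "Emit:" as name([rows], argument=value, ...), one row to a line, values as JSON. send_rows: Moves the arm, as the interface text tells. Its arguments: {"type":"object","properties":{"deltas":{"type":"array"},"squeeze":{"type":"number"}},"required":["deltas"]}

```bash
mkdir -p pics; cat > h.py <<'E'
import numpy as np, cv2
from rig import telemetry, optics, env
def grab(n,save=None):
    s=telemetry.observe(); d=optics.get_image(n)
    if save: cv2.imwrite('pics/'+save,d['image'][:,:,::-1])
    if 'hand_eye' in d:
        T=np.eye(4);T[:3,:3]=s['tool_rot'];T[:3,3]=s['position'];d['cw']=T@np.array(d['hand_eye'])
    else:
        R=cv2.Rodrigues(np.array(d['rvec'],float))[0];T=np.eye(4);T[:3,:3]=R;T[:3,3]=np.ravel(d['tvec']);d['cw']=np.linalg.inv(T)
    return d
def slopes(d,uv):
    uv=np.array(uv,float).reshape(-1,1,2)
    return cv2.undistortPoints(uv,np.array(d['K'],float),np.array([d['k1'],0,0,0.])).reshape(-1,2)
def plane(d,uv,z):
    s=slopes(d,uv);r=np.c_[s,np.ones(len(s))]@d['cw'][:3,:3].T;o=d['cw'][:3,3]
    return o+r*((z-o[2])/r[:,2])[:,None]
def depthpts(d):
    v,u=np.mgrid[:480,:640];s=slopes(d,np.stack([u.ravel(),v.ravel()],1))
    z=d['range_z'].ravel();P=np.c_[s*z[:,None],z]@d['cw'][:3,:3].T+d['cw'][:3,3]
    P[z==0]=np.nan
    return P.reshape(480,640,3)
E
python3 - <<'E'
from h import *
a=grab('scene','s0.png');b=grab('top','t0.png')
print(a['cw'][:3],b['cw'][:3]);np.save('top.npy',depthpts(b))
s=telemetry.observe();print(s['time_s'],s['tool_rot'],s['grip_width'])
E
```

```text
[[ 0.18626006  0.55574938 -0.81021591  1.29934005]
 [ 0.98226826 -0.08740419  0.16586013 -0.19196133]
 [ 0.0213604  -0.82674249 -0.56217488  0.63031862]] [[-0.00678623 -0.99023743  0.13922563  0.39526672]
 [-0.99968627  0.00336125 -0.02482065 -0.02588219]
 [ 0.02411036 -0.13935039 -0.98994957  1.3865419 ]]
0.1 [[ 9.62467726e-01  2.71396135e-01 -1.19469452e-04]
 [ 2.71396055e-01 -9.62466865e-01  1.30949861e-03]
 [ 2.40407471e-04 -1.29277368e-03 -9.99999135e-01]] 0.08565621381881294
```

View pics/t0.png

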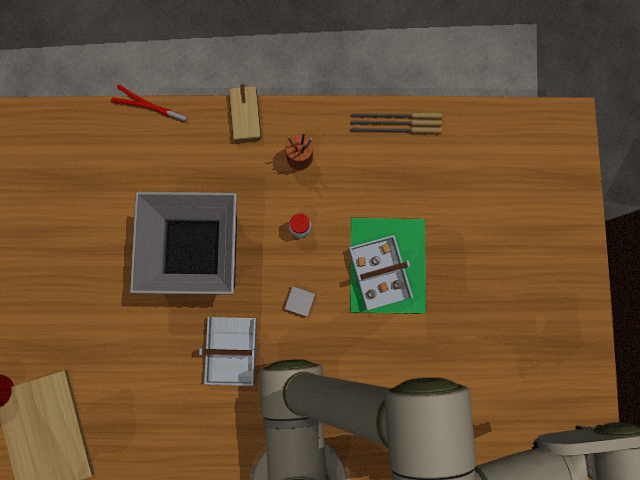

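View pics/s0.png

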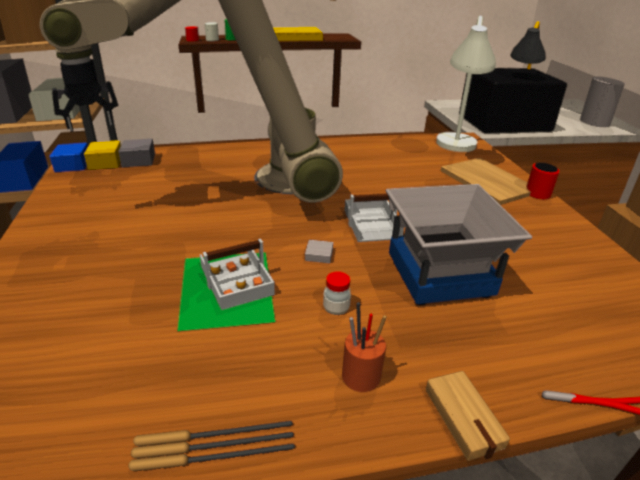

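The top view shows the full tray on the mat around (382,273), with the handle from (360,276) to (408,265). The hopper is at (185,243), and the jar (300,225), block (300,301) and pot (299,152) lie between them. The empty look-alike tray is at (230,350).

```bash
python3 - <<'E'
from h import *
P=np.load('top.npy');im=cv2.imread('pics/t0.png');d=grab('top')
hsv=cv2.cvtColor(im,cv2.COLOR_BGR2HSV)
g=cv2.inRange(hsv,(45,120,60),(75,255,255))
ys,xs=np.where(g>0);c=cv2.boxPoints(cv2.minAreaRect(np.c_[xs,ys].astype(np.float32)))
m=plane(d,c,.003);print('mat',m.round(3),m.mean(0))
def info(n,u0,u1,v0,v1,z0,z1):
    Q=P[v0:v1,u0:u1].reshape(-1,3);Q=Q[(Q[:,2]>z0)&(Q[:,2]<z1)]
    if len(Q)<4: print(n,len(Q));return Q
    r=cv2.minAreaRect((Q[:,:2]*1000).astype(np.float32));print(n,len(Q),'rect',r,'zmed',np.median(Q[:,2]).round(3));return Q
info('handle',340,420,225,320,.06,.12)
info('traywalls',340,420,225,320,.028,.06)
info('rim',120,250,180,305,.165,.2)
info('jar',285,320,205,245,.05,.12);info('block',280,320,282,322,.012,.05);info('pot',280,320,130,175,.07,.2)
info('tray2',190,270,305,395,.028,.06)
# sample heights along tray x axis
for uv in [(374,241),(378,250),(388,305),(386,300),(373,241),(375,238)]: print(uv,P[uv[1],uv[0]].round(3))
# walls by position
Q=P[225:320,340:420].reshape(-1,3);Q=Q[(Q[:,2]>.025)&(Q[:,2]<.045)];print(np.c_[Q[:,:2],Q[:,2]][::12].round(3))
c=im[220:325,335:425];cv2.imwrite('pics/c.png',cv2.resize(c,None,fx=6,fy=5.5,interpolation=2))
E
```

```text
mat [[ 0.643 -0.132  0.003]
 [ 0.642 -0.324  0.003]
 [ 0.404 -0.316  0.003]
 [ 0.405 -0.128  0.003]] [ 0.52351182 -0.22502833  0.003     ]
handle 294 rect ((502.6454772949219, -202.62930297851562), (14.11168098449707, 126.0639419555664), 15.289922714233398) zmed 0.09
traywalls 342 rect ((503.039794921875, -202.21109008789062), (160.01243591308594, 125.29621887207031), 14.607924461364746) zmed 0.035
rim 1974 rect ((560.6901245117188, 251.41368103027344), (228.7189483642578, 229.7933349609375), 89.14592742919922) zmed 0.171
jar 328 rect ((618.9576416015625, -4.707649230957031), (46.3487663269043, 47.344451904296875), 49.94668197631836) zmed 0.074
block 593 rect ((433.21435546875, -3.463634490966797), (59.366519927978516, 58.95077133178711), 71.35954284667969) zmed 0.021
pot 621 rect ((803.35009765625, -2.7346229553222656), (66.64228057861328, 66.50337982177734), 7.328804016113281) zmed 0.084
tray2 320 rect ((313.7538146972656, 163.2342529296875), (123.45388793945312, 159.44265747070312), 88.50602722167969) zmed 0.033
(374, 241) [ 0.579 -0.188  0.034]
(378, 250) [ 0.561 -0.202 -0.   ]
(
[... 227 characters left out ...]
31]
 [ 0.58  -0.236  0.043]
 [ 0.576 -0.173  0.037]
 [ 0.575 -0.171  0.032]
 [ 0.571 -0.165  0.042]
 [ 0.57  -0.161  0.026]
 [ 0.567 -0.241  0.027]
 [ 0.564 -0.242  0.038]
 [ 0.559 -0.247  0.037]
 [ 0.552 -0.133  0.032]
 [ 0.544 -0.133  0.034]
 [ 0.54  -0.198  0.026]
 [ 0.535 -0.158  0.026]
 [ 0.53  -0.185  0.026]
 [ 0.522 -0.137  0.035]
 [ 0.512 -0.259  0.034]
 [ 0.506 -0.26   0.04 ]
 [ 0.5   -0.145  0.031]
 [ 0.49  -0.142  0.038]
 [ 0.483 -0.249  0.025]
 [ 0.478 -0.154  0.034]
 [ 0.472 -0.267  0.038]
 [ 0.467 -0.269  0.037]
 [ 0.463 -0.271  0.027]
 [ 0.458 -0.176  0.028]
 [ 0.453 -0.189  0.027]
 [ 0.448 -0.276  0.036]
 [ 0.443 -0.279  0.032]
 [ 0.434 -0.166  0.034]
 [ 0.419 -0.165  0.033]]
```

View pics/c.png

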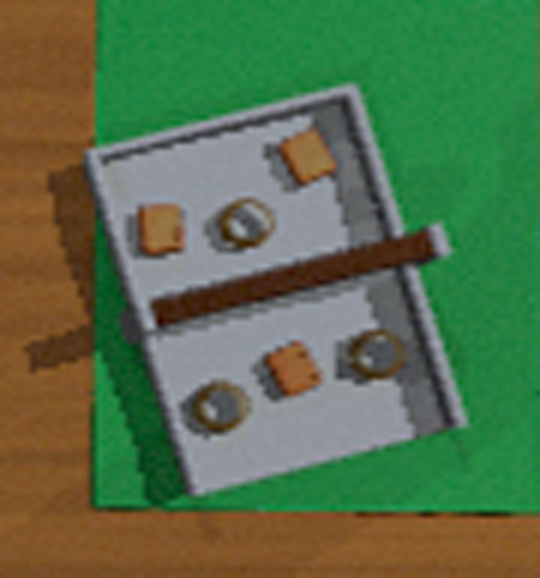

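The tray's open end faces the robot and its yaw is about 15°. The handle is at (0.503, -0.203) and the hopper centre at (0.561, 0.251). I'll move above the handle and then turn.

Emit:
send_rows([
  [[0.0358,-0.0181,0.004,0,0,0,1],[0.0358,-0.0181,0.004,0,0,0,1],[0.0358,-0.0181,0.004,0,0,0,1],[0.0358,-0.0181,0.004,0,0,0,1],[0.0358,-0.0181,0.004,0,0,0,1],[0.0358,-0.0181,0.004,0,0,0,1],[0.0358,-0.0181,0.004,0,0,0,1],[0.0358,-0.0181,0.004,0,0,0,1],[0.0358,-0.0181,0.004,0,0,0,1],[0.0358,-0.0181,0.004,0,0,0,1],[0.0358,-0.0181,0.004,0,0,0,1],[0.0358,-0.0181,0.004,0,0,0,1]],
])

```text
time_s: 1.65
position: [0.5046, -0.2027, 0.208]
tool_rot: [[0.962, 0.271, -0.0], [0.271, -0.962, 0.0], [-0.0, -0.0, -1.0]]
ft_force: [0.5, 0.4, 0.0]
grip_width: 0.0855
gripper_force: 0.0
```

Emit:
send_rows([
  [[0,0,0,0,0,-0.156,1],[0,0,0,0,0,-0.156,1],[0,0,0,0,0,-0.156,1],[0,0,0,0,0,-0.156,1],[0,0,0,0,0,-0.156,1],[0,0,0,0,0,-0.156,1],[0,0,0,0,0,-0.156,1],[0,0,0,0,0,-0.156,1],[0,0,0,0,0,-0.156,1],[0,0,0,0,0,-0.156,1],[0,0,0,0,0,0,1]],
])

```text
time_s: 3.02
position: [0.5037, -0.2037, 0.2081]
tool_rot: [[-0.26, 0.966, -0.0], [0.966, 0.26, 0.0], [0.0, -0.0, -1.0]]
ft_force: [0.8, -0.4, 0.6]
grip_width: 0.0853
gripper_force: 0.0
```

```bash
python3 - <<'E'
from h import *
d=grab('wrist','w1.png');s=telemetry.observe();print(s['time_s'],s['position'],s['tool_rot'],s['q'])
P=depthpts(d).reshape(-1,3);Q=P[(P[:,2]>.08)&(P[:,2]<.1)&(abs(P[:,0]-.503)<.06)&(abs(P[:,1]+.2025)<.08)]
print(len(Q),cv2.minAreaRect((Q[:,:2]*1000).astype(np.float32)),np.median(Q[:,2]))
R=np.array(s['tool_rot'])
E
```

```text
3.075 [ 0.50370173 -0.20367727  0.20815595] [[-2.57863221e-01  9.66181360e-01 -3.72683864e-04]
 [ 9.66181372e-01  2.57863321e-01  2.51308916e-04]
 [ 3.38911489e-04 -2.95276881e-04 -9.99999899e-01]] [-3.45059440e+01  2.34358703e+01  8.00984176e+01 -2.37285208e-04
  7.64914655e+01 -4.94492032e+01]
4099 ((505.6957092285156, -200.549560546875), (14.022689819335938, 126.1388168334961), 15.153360366821289) 0.09114865523436355
```

View pics/w1.png

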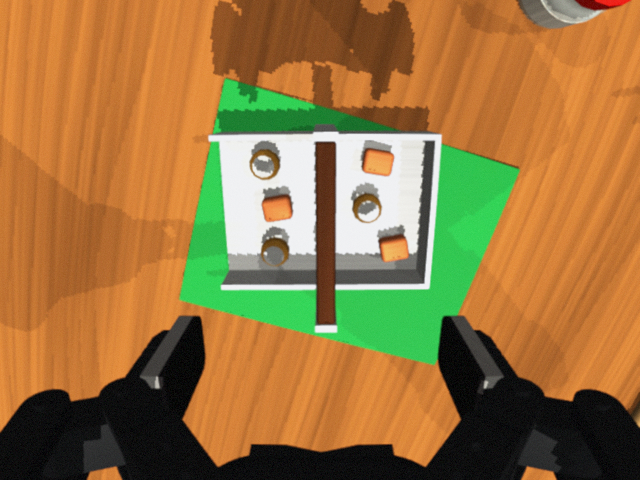

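The wrist view shows the handle centred at column 326, between the fingers, with the open end on the left. Descending and closing.

Emit:
send_rows([
  [[0.002,0.0015,0.02,0,0,0,1],[0,0,0.03,0,0,0,1],[0,0,0.03,0,0,0,1],[0,0,0.02,0,0,0,1],[0,0,0.012,0,0,0,1],[0,0,0.007,0,0,0,1],[0,0,0,0,0,0,0],[0,0,0,0,0,0,-0.5],[0,0,0,0,0,0,-1],[0,0,0,0,0,0,-1],[0,0,0,0,0,0,-1],[0,0,0,0,0,0,-1]],
], squeeze=90)

```text
time_s: 4.58
position: [0.505, -0.2015, 0.0899]
tool_rot: [[-0.261, 0.965, 0.001], [0.965, 0.261, -0.001], [-0.001, 0.001, -1.0]]
ft_force: [0.6, 1.2, 5.0]
grip_width: 0.0102
gripper_force: 88.5
```

Emit:
send_rows([
  [[0,0,0,0,0,0,-1],[0,0,0,0,0,0,-1],[0,0,-0.005,0,0,0,-1],[0,0,-0.01,0,0,0,-1],[0,0,-0.01,0,0,0,-1],[0,0,-0.005,0,0,0,-1],[0,0,0,0,0,0,-1]],
])

```text
time_s: 5.45
position: [0.5048, -0.2014, 0.1197]
tool_rot: [[-0.261, 0.965, 0.001], [0.965, 0.261, -0.0], [-0.001, 0.0, -1.0]]
ft_force: [0.3, -0.1, -5.2]
grip_width: 0.0104
gripper_force: 87.8
```

```bash
python3 - <<'E'
from h import *
d=grab('wrist','w2.png');s=telemetry.observe();print(s['time_s'],s['position'],s['ft_force'],s['wrist_torque'],s['q'],s['grip_width'])
E
```

```text
5.5 [ 0.50464196 -0.2013667   0.11934087] [-4.55466684e-03  7.71587474e-01 -5.70158288e+00] [-0.02204793  0.01960384  0.02834199] [-3.42426444e+01  2.91190487e+01  8.71187211e+01 -2.11093508e-04
  6.37646125e+01 -4.93680925e+01] 0.010006444591789156
```

View pics/w2.png

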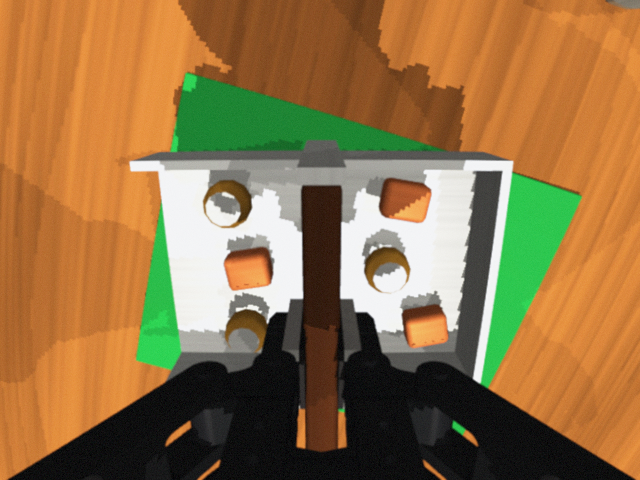

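Grip holds: all six castings are in the tray and about 5.7 N is lifted. Raising it, then carrying it level to the hopper.

Emit:
send_rows([
  [[0,0,-0.006,0,0,0,-1],[0,0,-0.012,0,0,0,-1],[0,0,-0.018,0,0,0,-1],[0,0,-0.022,0,0,0,-1],[0,0,-0.024,0,0,0,-1],[0,0,-0.024,0,0,0,-1],[0,0,-0.024,0,0,0,-1],[0,0,-0.022,0,0,0,-1],[0,0,-0.02,0,0,0,-1],[0,0,-0.012,0,0,0,-1],[0,0,-0.006,0,0,0,-1],[0,0,0,0,0,0,-1]],
])

```text
time_s: 7.0
position: [0.5046, -0.2014, 0.3092]
tool_rot: [[-0.261, 0.965, -0.0], [0.965, 0.261, 0.0], [0.0, -0.0, -1.0]]
ft_force: [0.4, 0.9, -5.3]
grip_width: 0.0104
gripper_force: 87.9
```

Emit:
send_rows([
  [[0.005,0.0024,0,0,0,0,-1],[0.01,0.0048,0,0,0,0,-1],[0.015,0.0072,0,0,0,0,-1],[0.0201,0.0096,0,0,0,0,-1],[0.0201,0.0096,0,0,0,0,-1],[0.0201,0.0096,0,0,0,0,-1],[0.0201,0.0096,0,0,0,0,-1],[0.0201,0.0096,0,0,0,0,-1],[0.0201,0.0096,0,0,0,0,-1],[0.0201,0.0096,0,0,0,0,-1],[0.0201,0.0096,0,0,0,0,-1],[0.0201,0.0096,0,0,0,0,-1]],
])

```text
time_s: 8.5
position: [0.5468, 0.0304, 0.3093]
tool_rot: [[-0.262, 0.965, -0.0], [0.965, 0.262, 0.0], [0.0, -0.0, -1.0]]
ft_force: [1.0, -0.4, -6.5]
grip_width: 0.0106
gripper_force: 87.9
```

Emit:
send_rows([
  [[0.0201,0.0096,0,0,0,0,-1],[0.0201,0.0096,0,0,0,0,-1],[0.0201,0.0096,0,0,0,0,-1],[0.0201,0.0096,0,0,0,0,-1],[0.0201,0.0096,0,0,0,0,-1],[0.0201,0.0096,0,0,0,0,-1],[0.0201,0.0096,0,0,0,0,-1],[0.0201,0.0096,0,0,0,0,-1],[0.0201,0.0096,0,0,0,0,-1],[0.015,0.0072,0,0,0,0,-1],[0.01,0.0048,0,0,0,0,-1],[0.005,0.0024,0,0,0,0,-1]],
])

```text
time_s: 10.0
position: [0.5893, 0.2589, 0.3092]
tool_rot: [[-0.261, 0.965, -0.0], [0.965, 0.261, -0.0], [-0.0, -0.0, -1.0]]
ft_force: [0.3, -0.8, -5.6]
grip_width: 0.0107
gripper_force: 87.9
```

```bash
python3 - <<'E'
from h import *
d=grab('scene','s3.png');e=grab('top','t3.png');s=telemetry.observe();print(s['time_s'],s['position'],s['tool_rot'],s['ft_force'],s['q'],s['grip_width'])
a=cv2.imread('pics/s3.png')[100:340,240:600];b=cv2.imread('pics/t3.png')[170:410,100:400]
cv2.imwrite('pics/m3.png',np.hstack([a,b]))
E
```

```text
10.1 [0.58932018 0.25855075 0.30924364] [[-2.61037794e-01  9.65328575e-01 -1.13398735e-04]
 [ 9.65328578e-01  2.61037782e-01 -1.13362018e-04]
 [-7.98302409e-05 -1.39058811e-04 -9.99999987e-01]] [ 0.84212569 -0.04375675 -3.93205732] [ 1.31698864e+01  3.02884720e+01  5.15476106e+01 -4.89369036e-03
  9.81717236e+01 -1.96245870e+00] 0.010573292782794435
```

View pics/m3.png

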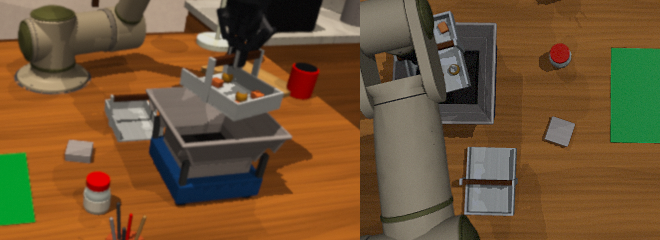

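The tray is level over the hopper with all castings in it, and its lip is inside the mouth. Tipping now.

Emit:
send_rows([
  [[0,0,0,-0.05,0,0,-1],[0,0,0,-0.09,0,0,-1],[0,0,0,-0.09,0,0,-1],[0,0,0,-0.09,0,0,-1],[0,0,0,-0.07,0,0,-1],[0,0,0,-0.07,0,0,-1],[0,0,0,-0.07,0,0,-1],[0,0,0,-0.07,0,0,-1],[0,0,0,-0.08,0,0,-1],[0,0,0,-0.08,0,0,-1],[0,0,0,-0.08,0,0,-1],[0,0,0,-0.07,0,0,-1]],
])

```text
time_s: 11.6
position: [0.589, 0.2576, 0.31]
tool_rot: [[-0.26, 0.591, 0.764], [0.966, 0.159, 0.205], [-0.0, 0.791, -0.612]]
ft_force: [0.0, 0.2, -2.3]
grip_width: 0.0104
gripper_force: 88.4
```

Emit:
send_rows([
  [[0,0,0,0,0,0,-1],[0,0,0,0,0,0,-1],[0,0,0,0,0,0,-1],[0,0,0,0,0,0,-1],[0,0,0,0,0,0,-1],[0,0,0,0,0,0,-1],[0,0,0,0,0,0,-1],[0,0,0,0,0,0,-1]],
])

```text
time_s: 12.6
position: [0.5893, 0.2584, 0.3093]
tool_rot: [[-0.261, 0.592, 0.762], [0.965, 0.16, 0.206], [0.0, 0.789, -0.614]]
ft_force: [-0.6, 0.1, -2.7]
grip_width: 0.0104
gripper_force: 88.4
```

```bash
python3 - <<'E'
from h import *
d=grab('scene','s4.png');e=grab('top','t4.png');w=grab('wrist','w4.png');s=telemetry.observe();print(s['time_s'],s['position'],s['tool_rot'],s['ft_force'],s['q'],s['grip_width'])
a=cv2.imread('pics/s4.png')[100:340,300:600];b=cv2.imread('pics/t4.png')[170:410,100:300];c=cv2.resize(cv2.imread('pics/w4.png'),(320,240))
cv2.imwrite('pics/m4.png',np.hstack([a,b,c])[:,:800])
E
```

```text
12.75 [0.58926469 0.25840686 0.30929851] [[-2.60965319e-01  5.92527577e-01  7.62107717e-01]
 [ 9.65348177e-01  1.60168276e-01  2.06031603e-01]
 [ 1.39268590e-05  7.89466398e-01 -6.13793781e-01]] [ 0.07275571 -0.62583613 -3.14381534] [12.34968733 15.04592561 91.15431113  5.91383737 21.80197538 -7.19863927] 0.010382702247044762
```

View pics/m4.png

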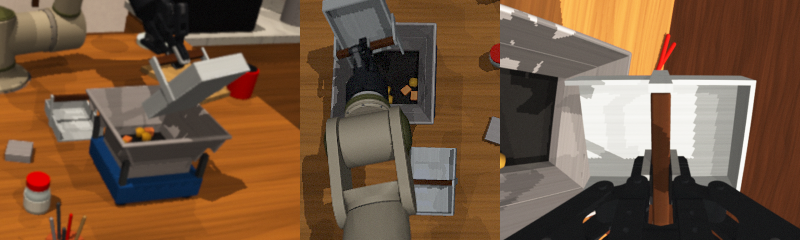

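The tray is empty and the castings sit in the hopper well. Levelling and carrying it back to the mat centre.

Emit:
send_rows([
  [[0,0,0,0.07,0,0,-1],[0,0,0,0.08,0,0,-1],[0,0,0,0.08,0,0,-1],[0,0,0,0.08,0,0,-1],[0,0,0,0.07,0,0,-1],[0,0,0,0.07,0,0,-1],[0,0,0,0.07,0,0,-1],[0,0,0,0.07,0,0,-1],[0,0,0,0.09,0,0,-1],[0,0,0,0.09,0,0,-1],[0,0,0,0.09,0,0,-1],[0,0,0,0.05,0,0,-1]],
])

```text
time_s: 14.25
position: [0.5899, 0.2585, 0.3091]
tool_rot: [[-0.261, 0.965, -0.001], [0.965, 0.261, -0.0], [0.0, -0.001, -1.0]]
ft_force: [-0.8, -0.1, -2.8]
grip_width: 0.0101
gripper_force: 88.3
```

Emit:
send_rows([
  [[-0.0137,-0.0058,0,0,0,0,-1],[-0.0275,-0.0116,0,0,0,0,-1],[-0.0458,-0.01935,0,0,0,0,-1],[-0.0458,-0.01935,0,0,0,0,-1],[-0.0458,-0.01935,0,0,0,0,-1],[-0.0458,-0.01935,0,0,0,0,-1],[-0.0458,-0.01935,0,0,0,0,-1],[-0.0458,-0.01935,0,0,0,0,-1],[-0.0458,-0.01935,0,0,0,0,-1],[-0.0458,-0.01935,0,0,0,0,-1],[-0.0275,-0.0116,0,0,0,0,-1],[-0.0137,-0.0058,0,0,0,0,-1]],
])

```text
time_s: 15.75
position: [0.5225, -0.226, 0.3095]
tool_rot: [[-0.259, 0.966, 0.001], [0.966, 0.259, -0.001], [-0.001, 0.001, -1.0]]
ft_force: [0.6, 0.0, -1.7]
grip_width: 0.0105
gripper_force: 88.3
```

```bash
python3 - <<'E'
from h import *
e=grab('top','t5.png');s=telemetry.observe();print(s['time_s'],s['position'],s['tool_rot'],s['ft_force'])
P=depthpts(e)
im=e['image'][215:280,150:230].astype(int)
m=((im[...,0]-im[...,2])>40).astype(np.uint8);n,l,st,c=cv2.connectedComponentsWithStats(m)
for i in range(1,n):
    if st[i,4]>4: print(st[i],np.nanmedian(P[215:280,150:230][l==i],0).round(3))
d=grab('scene','s5.png')
cv2.imwrite('pics/m5.png',np.hstack([cv2.resize(e['image'][170:310,110:260,::-1],(400,373)),cv2.resize(d['image'][150:310,370:540,::-1],(396,373))]))
E
```

```text
15.8 [ 0.52249303 -0.22681085  0.30935321] [[-2.58690855e-01  9.65959883e-01  7.39094511e-04]
 [ 9.65958953e-01  2.58691667e-01 -1.38662792e-03]
 [-1.53062454e-03  3.55226998e-04 -9.99998766e-01]] [-0.98603111 -0.93899292 -2.28347857]
[59 33  9  9 69] [0.546 0.199 0.094]
[ 23  41  20  18 212] [0.51  0.264 0.092]
[ 50  40  18  15 134] [0.523 0.207 0.088]
```

View pics/m5.png

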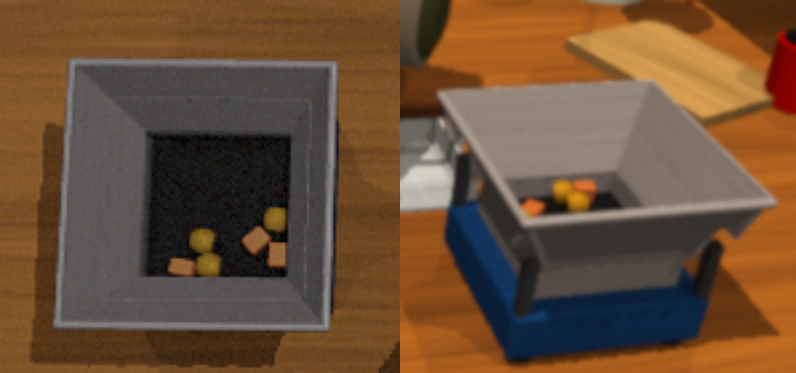

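All six castings are in the well: brass at (275,218), (203,240) and (208,265), copper at (257,240), (278,254) and (182,267). Setting the tray down.

Emit:
send_rows([
  [[0,0,0.01,0,0,0,-1],[0,0,0.02,0,0,0,-1],[0,0,0.03,0,0,0,-1],[0,0,0.04,0,0,0,-1],[0,0,0.04,0,0,0,-1],[0,0,0.03,0,0,0,-1],[0,0,0.02,0,0,0,-1],[0,0,0.015,0,0,0,-1],[0,0,0.008,0,0,0,-1],[0,0,0.003,0,0,0,-1],[0,0,0.002,0,0,0,-1],[0,0,0,0,0,0,-1]],
])

```text
time_s: 17.35
position: [0.5235, -0.2245, 0.0917]
tool_rot: [[-0.261, 0.965, 0.001], [0.965, 0.261, -0.0], [-0.001, 0.0, -1.0]]
ft_force: [1.1, -0.9, -2.2]
grip_width: 0.0105
gripper_force: 88.3
```

Emit:
send_rows([
  [[0,0,0.001,0,0,0,-1],[0,0,0.001,0,0,0,-1],[0,0,0,0,0,0,-1]],
])

```text
time_s: 17.73
position: [0.5234, -0.2244, 0.0899]
tool_rot: [[-0.261, 0.965, 0.001], [0.965, 0.261, -0.001], [-0.001, 0.0, -1.0]]
ft_force: [-1.8, 1.1, 4.6]
grip_width: 0.0101
gripper_force: 89.2
```

The wrist force shows contact. Releasing and rising.

Emit:
send_rows([
  [[0,0,0,0,0,0,-0.6],[0,0,0,0,0,0,-0.2],[0,0,0,0,0,0,0.3],[0,0,0,0,0,0,0.6],[0,0,0,0,0,0,0.6],[0,0,-0.01,0,0,0,0.6],[0,0,-0.02,0,0,0,0.6],[0,0,-0.03,0,0,0,0.6],[0,0,-0.04,0,0,0,0.6],[0,0,-0.04,0,0,0,0.6],[0,0,-0.03,0,0,0,0.6],[0,0,0,0,0,0,0.6]],
])

```text
time_s: 19.23
position: [0.5238, -0.2246, 0.2622]
tool_rot: [[-0.261, 0.965, 0.004], [0.965, 0.261, -0.003], [-0.004, 0.003, -1.0]]
ft_force: [-0.6, -0.6, 0.0]
grip_width: 0.0683
gripper_force: 0.0
```

Emit:
send_rows([
  [[0,0,0,0,0,0,0.6],[0,0,0,0,0,0,0.6],[0,0,0,0,0,0,0.6],[0,0,0,0,0,0,0.6]],
])

```text
time_s: 19.73
position: [0.5233, -0.2243, 0.259]
tool_rot: [[-0.261, 0.965, -0.001], [0.965, 0.261, 0.0], [0.001, -0.0, -1.0]]
ft_force: [0.2, -0.1, -0.3]
grip_width: 0.0681
gripper_force: 0.0
```

```bash
python3 - <<'E'
from h import *
d=grab('wrist','w6.png');s=telemetry.observe();print(s['time_s'],s['position'],s['ft_force'],s['grip_width'])
P=depthpts(d).reshape(-1,3)
for a,b in ((.08,.1),(.03,.045)):
    Q=P[(P[:,2]>a)&(P[:,2]<b)&(abs(P[:,0]-.523)<.11)&(abs(P[:,1]+.2245)<.1)]
    print(len(Q),cv2.minAreaRect((Q[:,:2]*1000).astype(np.float32)),np.median(Q[:,2]))
E
```

```text
19.775 [ 0.52331538 -0.22434082  0.25907655] [-0.06468685 -0.25069605 -0.02202185] 0.06848198476262041
2891 ((523.5673828125, -223.47515869140625), (13.580615043640137, 125.70191955566406), 14.975759506225586) 0.09116218836518586
3042 ((522.8698120117188, -221.7208251953125), (160.1614532470703, 122.0385971069336), 14.6959810256958) 0.037018562368205554
```

View pics/w6.png

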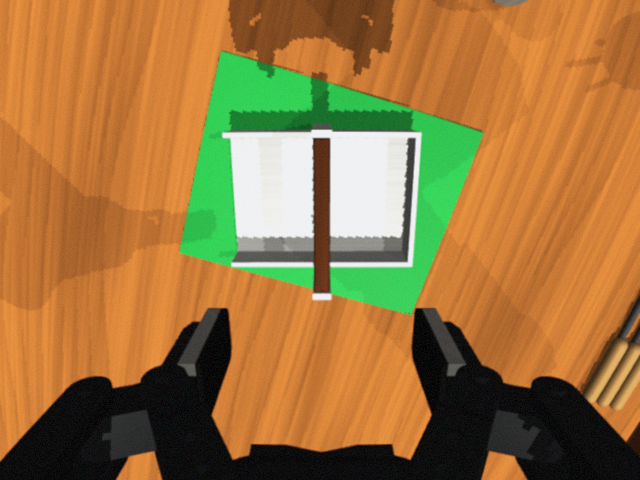

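The empty tray stands flat at the mat's centre (handle at column 321) and the gripper is clear. Handing in.

```bash
python3 -c "
from rig import env
print(env.close_job())"
```

```text
the job is handed in; nothing more can be done
None
```

The job is handed in: all six castings are in the hopper, none spilled; the empty tray stands flat at the mat's centre, and the pot, jar and block were not touched. The hand-in returned no verdict.

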